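# Refill the dishwasher tablet jar

## Task

Unscrew the steel lid of the squat glass jar and lay it flat on the cork coaster, and put every box-shaped dishwasher tablet from the divided tray into the jar. Leave the round descaling tablets in the tray, do not knock the other things on the counter about, and leave the jar open.

Things in the scene. Friction and masses are not known exactly. Their poses are not given: they have to be found in the camera images.
- jar: squat clear glass jar, fixed to the counter, upright; origin at the centre of its underside. Body diameter 100 mm up to 54 mm high, then a sloping shoulder to 64 mm, then a neck with an outside thread up to a rim 91.5 mm high; the mouth is a round hole 40 mm wide straight down the axis; floor 5 mm thick with a slim glass cone (26 wide at its foot, tip 41 mm high) in its middle to spread tablets
- jar_mouth (a point): centre of the jar's mouth, at the height of the glass rim (91.5 mm above the counter). Under an absent lid a 2 mm sprung rubber seal ring lies round the mouth and stands up to 11 mm higher than this; its hole is as wide as the mouth
- lid: knurled steel screw lid, outside diameter 62, 26 mm high, about 90 g, hollow from below; origin at the centre of its underside, z out of its top. Starts screwed on the jar, underside about 71 mm above the counter, 0 to 0.3 rad past fully home (home: same yaw as the jar). Loosens counter-clockwise seen from above. Off the jar, either way up is fine
- lid_top (a point): centre of the lid's top. The thread lets go about 2.7 rad past home (turning farther does no harm); pulling earlier does not free it. A sprung seal (9 N at home) makes it stiff to start (0.1 to 0.4 N m) and pushes the lid up as it turns, 5 mm by the end, then 3 to 5 mm more when free (underside about 80 mm up); then it lifts straight off
- coaster: flat round cork coaster, diameter 120, 6 mm thick, fixed to the counter; origin at the centre of its underside
- tray: shallow plywood tray with 3 x 3 open compartments, fixed, 240 (own x) x 250 (own y) mm; floor 4 mm thick, outer walls 12 mm high, dividers 11 mm high (both measured from the counter), walls 4 mm thick; origin at the centre of its underside
- tab1: small white box-shaped dishwasher tablet, 28 (own x) x 20 (own y) x 18 (own z) mm, about 18 g, slim grey mid-layer; origin at the centre of its underside. Starts flat in the tray, turned any way. May be absent.
- tab2: small white box-shaped dishwasher tablet, 28 (own x) x 20 (own y) x 18 (own z) mm, about 18 g, slim grey mid-layer; origin at the centre of its underside. Starts flat in the tray, turned any way. May be absent.
- tab3: small white box-shaped dishwasher tablet, 28 (own x) x 20 (own y) x 18 (own z) mm, about 18 g, slim grey mid-layer; origin at the centre of its underside. Starts flat in the tray, turned any way. May be absent.
- tab4: small white box-shaped dishwasher tablet, 28 (own x) x 20 (own y) x 18 (own z) mm, about 18 g, slim grey mid-layer; origin at the centre of its underside. Starts flat in the tray, turned any way. May be absent.
- tab5: small white box-shaped dishwasher tablet, 28 (own x) x 20 (own y) x 18 (own z) mm, about 18 g, slim grey mid-layer; origin at the centre of its underside. Starts flat in the tray, turned any way. May be absent.
- tab6: small white box-shaped dishwasher tablet, 28 (own x) x 20 (own y) x 18 (own z) mm, about 18 g, slim grey mid-layer; origin at the centre of its underside. Starts flat in the tray, turned any way. May be absent.
- tab7: small white box-shaped dishwasher tablet, 28 (own x) x 20 (own y) x 18 (own z) mm, about 18 g, slim grey mid-layer; origin at the centre of its underside. Starts flat in the tray, turned any way. May be absent.
- disc1: round white descaling tablet, diameter 30, 12 mm high, origin at the centre of its underside; starts in the tray and stays there
- disc2: round white descaling tablet, diameter 30, 12 mm high, origin at the centre of its underside; starts in the tray and stays there
- mug: bystander: white mug, 80 wide, 92 mm high, origin under it
- soap: bystander: dish soap bottle, 60 wide, 200 mm high, origin under it
- tumbler: bystander: green plastic tumbler, 72 wide, 100 mm high
- sponge: bystander: yellow sponge 100 x 65 x 30 mm
- shaker: bystander: steel salt shaker, 42 wide, 84 mm high
- spice: bystander: amber spice jar with a black cap, 44 wide, 85 mm high (not the jar to open)
- spoon: bystander: steel spoon lying on the counter
Mind the look-alikes: they are no part of the job. What is shaped like the tab7 but green is not meant.

How it is judged:
By the outcome, as a careful person would: the job done as asked, in the order asked, and still so for the second after the job is handed in, with the robot touching nothing.
Of tab1, tab2, tab3, tab4, tab5, tab6, tab7 only 5 to 7 are there at a start; the rules pass over those that are not, and their reading is None.
At some moment in a run one of tab1, tab2, tab3, tab4, tab5, tab6, tab7 may be knocked a few centimetres aside while the robot is not near it.
Once in a run the grip may slacken for a moment while it holds something.
It also fails if it takes over 210 s, if anything falls off the work surface, if the arm or the gripper's body presses on something with over 40 N, if the wrist force passes 120 N, or if a joint passes its speed limit or range.

## Robot

A 6-joint arm with a two-finger parallel gripper is mounted at the origin on the work surface. World frame = base frame: x ahead of the robot, y to its left, z up, the work surface at z = 0. Lengths are in mm, angles in degrees, forces in N, time in s.
With the tool pointing down it reaches from about 325 to 925 mm from the base axis. Payload 3.1 kg.
Tool frame: the origin (TCP) lies at the very end of the fingers, on their centre line; the grasp point (between the pads) lies 19 mm behind it; z points along the fingers, y is the line along which they close (so a half turn about z gives the same grasp; the last joint's range is limited). The gripper opens to 85 mm and grips with 20 to 120 N. Pads are 22 mm wide; open, the fingers measure 114 mm over their backs; the gripper's body (76 mm by 85 mm) begins 54 mm behind the grasp point. The pads swing forward as they close: fully open they stand 13 mm farther back than shut.
Start: joints at [58.086, 12.427, 92.441, -0, 75.132, -6.429], TCP at [268.907, 564.206, 231.3] pointing down, gripper open.
Joint ranges: [-157.48, 157.48], [-44.54, 120.13], [17.64, 146.25], [-64.5, 244.5], [7.68, 150.69], [-147.95, 147.95]. Speed limits (degrees/s): [159.86, 159.86, 180, 180, 180, 180].

## Interface

Orientations are given as a 3x3 rotation matrix whose columns are the frame's x, y, z axes.
In Python, from bench import observe, capture, finish_job gives the robot as it stands. The module is installed in compiled form; this text tells all that it offers.
- The arm moves only by the tool send_rows, never from a script. Its argument "motion" is a list of rows, each a list of 5 numbers: the shift along the tool's x, y, z in mm, then the turn about the tool's z in rad, then the opening, from -1 (shut) to 1 (fully open). A call has 1 to 8 rows; each row shifts and turns the commanded pose from where the row before left it, along the tool's axes as they then stand; what a row does not reach is not made up. A row lasts 1/10 s, in which the tool goes at most 50 mm and 8.59 degrees, less where a joint would pass 70% of its speed; a pose out of reach is approached as far as the arm can. A call is refused whole if a number of a shift passes 50 or a number of a turn 0.15, either way. A call with a gripper value outside its range is refused whole. The fingers move at their own pace and stop on an object; "force" is the grip in N (left out, the last holds). Time passes only in rows, so rows that do not move let the fingers close. It gives the time, the measured TCP pose, the force, the opening and the grip force at its end, in the units of the state.
- observe(): the state, without advancing time (a new reading comes with each control period).
- capture(name): name is "scene" or "top" or "wrist"; returns a dict with "color" (480x640x3 uint8, red, green, blue), "fx", "fy", "cx", "cy" (pixels), "k1" (the pictures are not rectified: a ray, as slopes to the right and down, at radius r is drawn at 1 + k1 r^2 times it, then the intrinsics apply), "origin" and "attitude" of the camera in the world; the wrist camera has in their place "tool_from_camera" (4x4, takes a point from camera to tool coordinates, whose origin is the TCP and whose axes are the flange's). Camera axes: x right, y down, z forward; pixel columns grow to the right and rows downward; lengths in mm; the calibration is good to about 2 mm. A picture is of the moment at which its call begins: read the wrist's pose just before it. There is no depth.
- finish_job(): hands the job in; it is judged then, once.
The state is a dict: "t": time; "joint_positions": joint angles; "joint_velocities": joint speeds; "tau": joint torques, N m; "tool_pos": TCP position; "orientation": TCP orientation; "force": force on the tool from outside, world axes, zero at the start; "torque": the same for the moment, N m; "finger_gap": finger opening in mm; "grip_force": force on a finger pad.
Only numpy, scipy, OpenCV 4.12 (cv2) and the standard library are available. Lean on these libraries where they do the work, as an engineer would, in place of code of your own. Each camera call takes 0.05 s, during which the arm holds its last target. There are 200 camera calls.

## Working session

There is one attempt and no reset: what is moved stays moved. The work goes in short steps, Python scripts to look and compute and a tool call to move; the robot and the scene stay as the last step left them, time stands still between calls to the robot, and variables do not carry over. Pictures are saved under pics/ and viewed, at most 14 in all, crops included, and the job is handed in when it is done.

Besides the shell and the picture viewer there is one more tool, called after ">>>" in YAML: its name, and indented under it one key for each argument. send_rows: Moves the arm, as the interface text tells. Its arguments: {"type":"object","properties":{"motion":{"type":"array","items":{"type":"array","items":{"type":"number"}}},"force":{"type":"number"}},"required":["motion"]}

```bash
mkdir -p pics; python3 - <<'E'
from bench import observe,capture
import cv2,numpy as np
s=observe();print({k:np.round(v,3).tolist() for k,v in s.items()})
for n in("scene","top"):
    c=capture(n);cv2.imwrite(f"pics/{n}0.png",c["color"][:,:,::-1])
    print(n,[c[k] for k in("fx","fy","cx","cy","k1")],np.round(c["origin"],1),np.round(c["attitude"],3).tolist())
c=capture("wrist");print(np.round(c["tool_from_camera"],3).tolist(),c["fx"],c["cx"],c["cy"],c["k1"])
E
```

```text
{'t': 0.0, 'joint_positions': [58.086, 12.477, 92.528, 0.003, 75.131, -6.429], 'joint_velocities': [0.032, -0.012, 0.009, -0.035, -0.018, 0.084], 'tau': [0.001, -39.683, -30.386, 0.0, 0.009, -0.0], 'tool_pos': [268.461, 563.512, 229.97], 'orientation': [[-0.903, 0.43, -0.001], [0.43, 0.903, -0.002], [0.0, -0.002, -1.0]], 'force': [0.345, 0.162, -0.152], 'torque': [-0.052, -0.029, -0.035], 'grip_force': 0.0, 'finger_gap': 85.659}
scene [493.4021028623022, 493.4021028623022, 316.75078056239045, 236.2586598878635, 0.029229521950321934] [1108.2 -657.1  767.1] [[0.809, 0.329, -0.487], [0.587, -0.484, 0.649], [-0.022, -0.811, -0.585]]
top [587.2338710786249, 587.2338710786249, 306.8668776798254, 240.66057536809552, -0.0371314697745275] [ 459.3   58.1 1428.5] [[-0.01, -0.998, 0.066], [-1.0, 0.011, 0.004], [-0.005, -0.066, -0.998]]
[[0.0, -0.947, -0.321, 82.22], [1.0, 0.0, 0.0, 0.65], [0.0, -0.321, 0.947, -143.16], [0.0, 0.0, 0.0, 1.0]] 395.4181309636892 314.8555561344319 239.3206594901336 0.020927242266732995
```

View pics/top0.png

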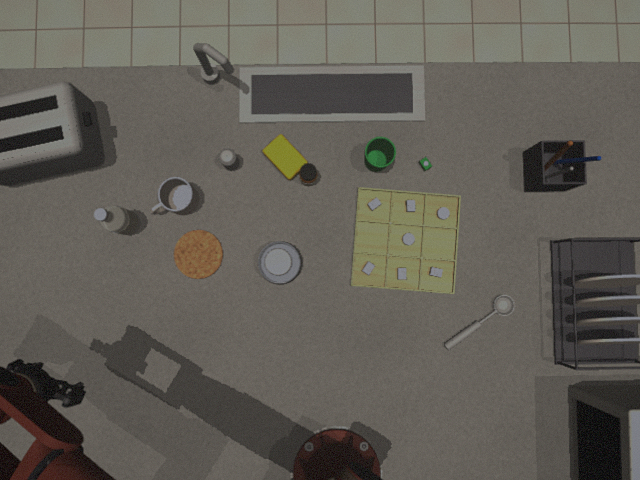

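View pics/scene0.png

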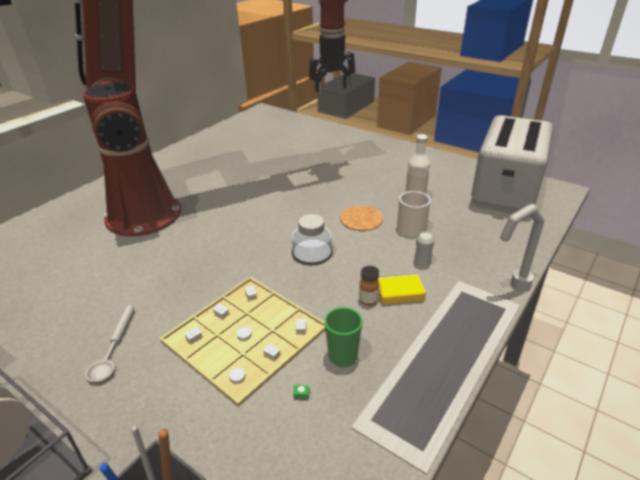

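Candidates: the lidded squat jar is at top (280,262). The spice jar at (308,174), shaker at (228,158) and soap at (115,218) are look-alikes. There are five box tablets, at (375,204), (411,206), (369,268), (402,273) and (436,272). The discs are at (443,213) and (408,239), and the green box at (425,163) is not meant. The coaster is at (198,255).

```bash
cat > h.py <<'E'
from bench import observe,capture
import cv2,numpy as np
def cam(n):
    s=observe();c=capture(n)
    if n=="wrist":
        T=np.array(c["tool_from_camera"]);R=np.array(s["orientation"])
        c["origin"]=R@T[:3,3]+np.array(s["tool_pos"]);c["attitude"]=R@T[:3,:3]
    return c
def K(c): return np.array([[c["fx"],0,c["cx"]],[0,c["fy"],c["cy"]],[0,0,1.]]),np.array([c["k1"],0,0,0.])
def onplane(c,uv,z):
    uv=np.array(uv,float).reshape(-1,1,2);k,d=K(c)
    p=cv2.undistortPoints(uv,k,d).reshape(-1,2)
    r=np.c_[p,np.ones(len(p))]@np.array(c["attitude"]).T;o=np.array(c["origin"])
    return o+r*((z-o[2])/r[:,2])[:,None]
def project(c,P):
    A=np.array(c["attitude"]);k,d=K(c)
    q=(np.array(P,float)-np.array(c["origin"]))@A
    return cv2.projectPoints(q,np.zeros(3),np.zeros(3),k,d)[0].reshape(-1,2)
def save(c,name,box=None,scale=1):
    im=c["color"][:,:,::-1]
    if box: im=im[box[1]:box[3],box[0]:box[2]]
    cv2.imwrite(f"pics/{name}.png",cv2.resize(im,None,fx=scale,fy=scale,interpolation=cv2.INTER_CUBIC))
def white(c,thr=140,sat=45,amin=20,amax=4000):
    h=cv2.cvtColor(c["color"],cv2.COLOR_RGB2HSV)
    m=((h[:,:,2]>thr)&(h[:,:,1]<sat)).astype(np.uint8)
    return [x for x in cv2.findContours(m,cv2.RETR_EXTERNAL,cv2.CHAIN_APPROX_NONE)[0] if amin<cv2.contourArea(x)<amax]
def tool(p,s=None):
    "world displacement from the TCP, in tool axes"
    s=s or observe();return np.array(s["orientation"]).T@(np.array(p)-np.array(s["tool_pos"]))
E
python3 - <<'E'
from h import *
c=cam("top")
for n in((375,204),(411,206),(369,268),(402,273),(436,272),(443,213),(408,239)):
    print(n,onplane(c,[n],18)[0].round(0))
h=cv2.cvtColor(c["color"],cv2.COLOR_RGB2HSV)
print("pix",h[204,375],h[230,370],h[262,278],h[255,198])
m=((h[:,:,0]<16)&(h[:,:,1]>120)).astype(np.uint8);m[:,:160]=0;m[:,240:]=0;m[:200]=0;m[300:]=0
x=max(cv2.findContours(m,0,1)[0],key=cv2.contourArea);e=cv2.fitEllipse(x);print("coaster",e,onplane(c,[e[0]],6))
print("lid",onplane(c,[(278,262)],97), "shoulder",onplane(c,[(280.5,263)],54))
for x in white(c,150,60):
    r=cv2.minAreaRect(x)
    if 340<r[0][0]<470 and 180<r[0][1]<300: print(np.round(r[0],1),np.round(r[1],1),round(r[2]),onplane(c,[r[0]],18)[0].round(0))
for n in((357,188),(461,194),(352,289),(455,293),(308,174),(176,195),(380,153)): print(n,onplane(c,[n],12 if n[0]>340 and n[1]>180 else 90)[0].round(0))
save(c,"close",(250,180,470,300),3.5)
E
```

```text
(375, 204) [ 640. -102.   18.]
(411, 206) [ 634. -189.   18.]
(369, 268) [485. -85.  18.]
(402, 273) [ 473. -164.   18.]
(436, 272) [ 474. -245.   18.]
(443, 213) [ 616. -266.   18.]
(408, 239) [ 554. -180.   18.]
pix [107  13 139] [ 35  70 132] [ 98   8 131] [ 16 135 127]
coaster ((198.9200897216797, 254.23385620117188), (43.55528259277344, 45.56372833251953), 170.5465850830078) [[523.40280294 326.50821324   6.        ]]
lid [[499.80165941 129.53991512  97.        ]] shoulder [[498.70908864 126.00980358  54.        ]]
(357, 188) [680. -59.  12.]
(461, 194) [ 663. -312.   12.]
(352, 289) [436. -43.  12.]
(455, 293) [ 423. -291.   12.]
(308, 174) [702.  59.  90.]
(176, 195) [657. 364.  90.]
(380, 153) [ 749. -107.   90.]
```

View pics/close.png

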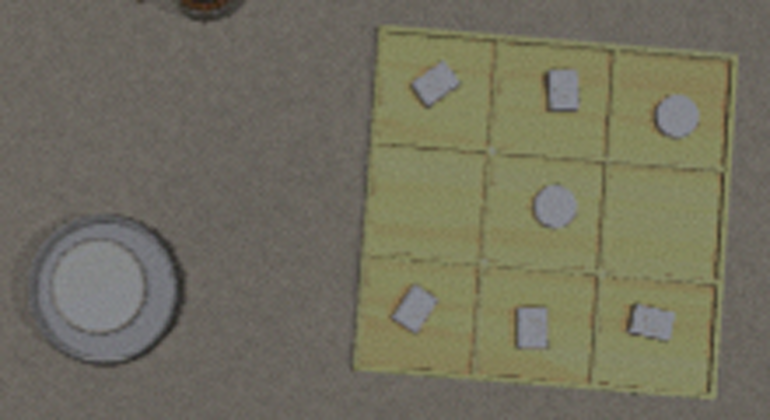

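The crop shows the lid at (99,286) on the glass jar, five rectangular tablets and two round discs in the tray. Next I move over the lid.

>>> send_rows:
  motion:
    - [-40,-29,0,0,1]
    - [-40,-29,0,0,1]
    - [-40,-29,0,0,1]
    - [-40,-29,0,0,1]
    - [-40,-29,0,0,1]
    - [-40,-29,0,0,1]
    - [-40,-29,0,0,1]
    - [-40,-29,0,0,1]

```text
t: 1.0
tool_pos: [458.4, 215.2, 231.3]
orientation: [[-0.903, 0.43, 0.0], [0.43, 0.903, 0.0], [-0.0, 0.0, -1.0]]
force: [0.7, 0.9, -0.8]
finger_gap: 85.5
grip_force: 0.0
```

>>> send_rows:
  motion:
    - [-40,-29,0,0,1]
    - [-34,-32,0,0,1]
    - [0,0,0,0,1]
    - [0,0,0,0,1]

```text
t: 1.4
tool_pos: [498.6, 129.3, 231.0]
orientation: [[-0.901, 0.433, -0.001], [0.433, 0.901, 0.001], [0.001, 0.0, -1.0]]
force: [0.0, 0.2, 0.2]
finger_gap: 85.4
grip_force: 0.0
```

```bash
python3 - <<'E'
from h import *
s=observe();print(s["t"],np.round(s["joint_positions"],1),np.round(s["tool_pos"],1),np.round(s["orientation"],2).tolist())
c=cam("wrist");save(c,"w1");print(project(c,[[499.8,129.5,97]]))
for x in white(c,120,60,500,60000):
    if len(x)>5: e=cv2.fitEllipse(x);print(np.round(e[0],1),np.round(e[1],1),onplane(c,[e[0]],97).round(1))
E
```

```text
1.4 [  6.7  -1.1 107.1   0.   74.  -57.7] [498.6 129.3 231. ] [[-0.9, 0.43, -0.0], [0.43, 0.9, 0.0], [0.0, 0.0, -1.0]]
[[314.92986677 225.43752606]]
[398.6 449.5] [18.1 67.7] [[721.  106.5  97. ]]
[ 36.  302.7] [20.  34.6] [[462.8 -92.2  97. ]]
[113.1 282.1] [22.9 30.4] [[473.9 -29.   97. ]]
[211.  174.2] [81.4 92.4] [[434.6  80.1  97. ]]
[450.1  84.4] [62.4 98.6] [[451.6 250.1  97. ]]
[291.7  68.9] [144.  260.7] [[398.6 161.4  97. ]]
```

View pics/w1.png

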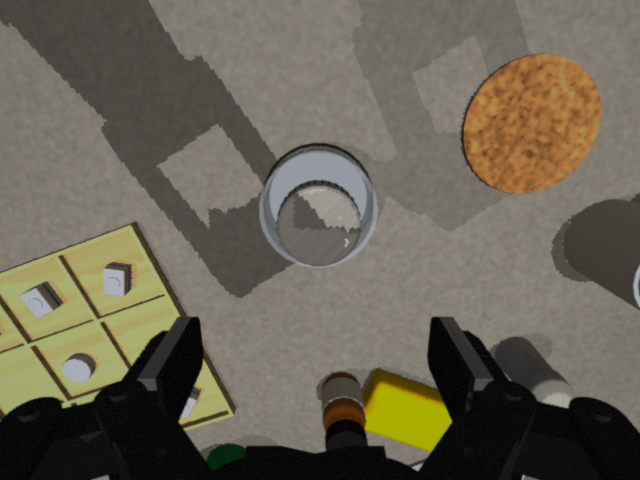

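The lid disc is at (319,224), about 3 mm toward +y of the tool. I pre-turn the wrist for one continuous unscrewing turn and descend.

>>> send_rows:
  motion:
    - [-1,3,8,0.15,1]
    - [0,0,8,0.15,1]
    - [0,0,8,0.15,1]
    - [0,0,8,0.15,1]
    - [0,0,8,0.15,1]
    - [0,0,8,0.15,1]
    - [0,0,8,0.15,1]
    - [0,0,8,0.15,1]

```text
t: 2.25
tool_pos: [499.8, 134.5, 166.9]
orientation: [[0.077, 0.997, -0.0], [0.997, -0.077, 0.0], [0.0, -0.001, -1.0]]
force: [-0.2, -1.0, -0.6]
finger_gap: 85.2
grip_force: 0.0
```

>>> send_rows:
  motion:
    - [0,0,8,0.15,1]
    - [0,0,8,0.15,1]
    - [0,0,8,0.15,1]
    - [0,0,8,0.15,1]
    - [0,0,0,0,1]
    - [0,0,0,0,1]

```text
t: 2.85
tool_pos: [500.0, 133.8, 135.2]
orientation: [[0.62, 0.785, -0.001], [0.785, -0.62, 0.0], [-0.0, -0.001, -1.0]]
force: [-0.4, -0.3, 0.4]
finger_gap: 85.5
grip_force: 0.0
```

```bash
python3 - <<'E'
from h import *
s=observe();print(s["t"],np.round(s["joint_positions"],1),np.round(s["tool_pos"],1),np.round(s["orientation"],2).tolist())
c=cam("wrist");save(c,"w2");print(project(c,[[500.5,131.5,97]]))
g=cv2.medianBlur(cv2.cvtColor(c["color"],cv2.COLOR_RGB2GRAY),5)
H=cv2.HoughCircles(g,cv2.HOUGH_GRADIENT,1.5,20,param1=80,param2=40,minRadius=45,maxRadius=75)
for x in (H[0][:4] if H is not None else []): print(x,onplane(c,[x[:2]],97).round(1))
E
```

```text
2.85 [  7.2   5.5 111.4   0.   63.1  45.5] [500.  133.8 135.2] [[0.62, 0.78, -0.0], [0.78, -0.62, 0.0], [-0.0, -0.0, -1.0]]
[[317.53333269 283.41720349]]
[318.75 272.25  62.55] [[504.7 135.9  97. ]]
[318.75 228.75  64.2 ] [[518.8 153.8  97. ]]
[308.25 246.75  70.8 ] [[509.1 149.7  97. ]]
[321.75 297.75  74.1 ] [[497.2 123.9  97. ]]
```

View pics/w2.png

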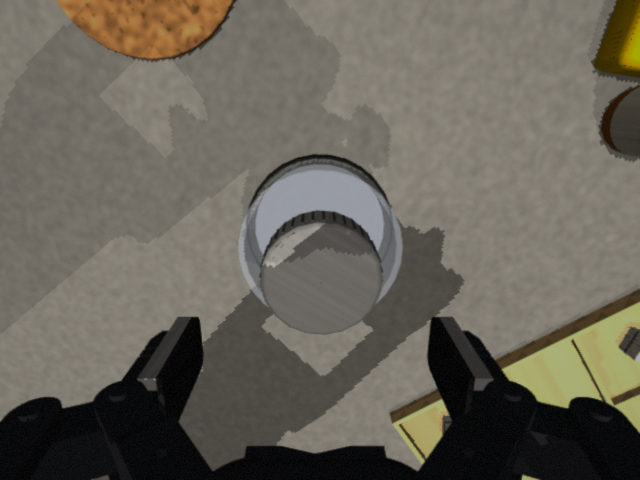

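The lid disc is centred near (322,276), about 3 mm toward +y of the tool. I correct, descend and grip.

>>> send_rows:
  motion:
    - [1,3,20,0,1]
    - [0,0,20,0,1]
    - [0,0,15,0,1]
    - [0,0,10,0,1]
    - [0,0,0,0,1]
    - [0,0,0,0,0.2]
    - [0,0,0,0,0.2]
    - [0,0,0,0,-1]
  force: 60

```text
t: 3.7
tool_pos: [503.9, 132.1, 71.9]
orientation: [[0.624, 0.781, -0.0], [0.781, -0.624, 0.001], [0.001, -0.001, -1.0]]
force: [-3.5, 1.8, 4.0]
finger_gap: 60.5
grip_force: 66.1
```

>>> send_rows:
  motion:
    - [0,0,0,0,-1]
    - [0,0,0,0,-1]
    - [0,0,0,0,-1]
    - [0,0,0,0,-1]
  force: 60

```text
t: 4.1
tool_pos: [503.9, 132.1, 71.8]
orientation: [[0.624, 0.781, 0.0], [0.781, -0.624, 0.001], [0.001, -0.001, -1.0]]
force: [-3.9, 1.4, 5.3]
finger_gap: 60.4
grip_force: 66.1
```

>>> send_rows:
  motion:
    - [0,0,-0.2,-0.08,-1]
    - [0,0,-0.2,-0.12,-1]
    - [0,0,-0.3,-0.14,-1]
    - [0,0,-0.3,-0.14,-1]
    - [0,0,-0.3,-0.14,-1]
    - [0,0,-0.3,-0.14,-1]
  force: 80

```text
t: 4.7
tool_pos: [502.5, 133.0, 73.1]
orientation: [[-0.09, 0.996, -0.003], [0.996, 0.09, 0.003], [0.003, -0.003, -1.0]]
force: [-5.9, 4.6, 7.5]
finger_gap: 60.0
grip_force: 87.9
```

>>> send_rows:
  motion:
    - [0,0,-0.3,-0.14,-1]
    - [0,0,-0.3,-0.14,-1]
    - [0,0,-0.3,-0.14,-1]
    - [0,0,-0.3,-0.14,-1]
    - [0,0,-0.3,-0.14,-1]
    - [0,0,-0.3,-0.14,-1]
    - [0,0,-0.3,-0.14,-1]
    - [0,0,-0.3,-0.14,-1]

```text
t: 5.5
tool_pos: [500.4, 131.8, 74.4]
orientation: [[-0.936, 0.352, -0.008], [0.352, 0.936, 0.0], [0.007, -0.002, -1.0]]
force: [-7.9, 1.6, 5.7]
finger_gap: 59.9
grip_force: 87.8
```

```bash
python3 - <<'E'
from h import *
s=observe();print(s["t"],{k:np.round(s[k],2).tolist() for k in("joint_positions","tool_pos","orientation","force","torque","finger_gap","grip_force")})
E
```

```text
5.5 {'joint_positions': [6.94, 10.92, 112.95, 0.09, 56.55, -62.52], 'tool_pos': [500.41, 131.83, 74.36], 'orientation': [[-0.94, 0.35, -0.01], [0.35, 0.94, 0.0], [0.01, -0.0, -1.0]], 'force': [-7.94, 1.56, 5.7], 'torque': [0.11, 1.31, -0.17], 'finger_gap': 59.91, 'grip_force': 87.78}
```

>>> send_rows:
  motion:
    - [0,0,-0.3,-0.14,-1]
    - [0,0,-0.3,-0.14,-1]
    - [0,0,-0.3,-0.14,-1]
    - [0,0,-0.3,-0.14,-1]
    - [0,0,-0.3,-0.14,-1]
    - [0,0,-0.3,-0.14,-1]
    - [0,0,-0.5,-0.14,-1]
    - [0,0,-1,-0.14,-1]

```text
t: 6.3
tool_pos: [501.2, 130.2, 76.6]
orientation: [[-0.73, -0.683, -0.005], [-0.683, 0.73, -0.001], [0.005, 0.003, -1.0]]
force: [-3.1, -5.0, -9.8]
finger_gap: 59.8
grip_force: 90.1
```

>>> send_rows:
  motion:
    - [0,0,-1,-0.1,-1]
    - [0,0,-2,0,-1]
    - [0,0,-2,0,-1]
    - [0,0,0,0,-1]

```text
t: 6.7
tool_pos: [503.4, 131.3, 83.0]
orientation: [[-0.657, -0.754, -0.001], [-0.754, 0.657, -0.0], [0.001, 0.0, -1.0]]
force: [-2.4, -0.7, 0.5]
finger_gap: 60.3
grip_force: 91.1
```

```bash
python3 - <<'E'
from h import *
s=observe();print(s["t"],{k:np.round(s[k],2).tolist() for k in("joint_positions","tool_pos","orientation","force","torque","finger_gap","grip_force")})
E
```

```text
6.7 {'joint_positions': [6.9, 10.21, 112.65, -0.03, 57.17, -132.05], 'tool_pos': [503.38, 131.29, 83.0], 'orientation': [[-0.66, -0.75, -0.0], [-0.75, 0.66, -0.0], [0.0, 0.0, -1.0]], 'force': [-2.41, -0.67, 0.55], 'torque': [-0.1, 0.42, -0.02], 'finger_gap': 60.32, 'grip_force': 91.14}
```

The lid turned through 3 rad and the vertical force is near zero. I lift straight up and carry it to the coaster.

>>> send_rows:
  motion:
    - [0,0,-5,0,-1]
    - [0,0,-10,0,-1]
    - [0,0,-25,0,-1]
    - [0,0,-25,0,-1]
    - [0,0,-20,0,-1]
    - [0,0,0,0,-1]

```text
t: 7.3
tool_pos: [507.6, 131.9, 172.7]
orientation: [[-0.656, -0.755, 0.011], [-0.755, 0.656, 0.001], [-0.008, -0.007, -1.0]]
force: [0.3, -0.0, -0.4]
finger_gap: 60.7
grip_force: 60.4
```

>>> send_rows:
  motion:
    - [-20,14,0,0,-1]
    - [-30,21,0,0,-1]
    - [-30,21,0,0,-1]
    - [-30,21,0,0,-1]
    - [-30,21,0,0,-1]
    - [-20,15,0,0,-1]
    - [0,0,0,0,-1]
    - [0,0,0,0,-1]

```text
t: 8.1
tool_pos: [522.9, 326.3, 166.6]
orientation: [[-0.655, -0.756, -0.001], [-0.756, 0.655, -0.001], [0.002, -0.0, -1.0]]
force: [-0.8, -0.6, -0.9]
finger_gap: 60.3
grip_force: 87.2
```

```bash
python3 - <<'E'
from h import *
s=observe();print(s["t"],{k:np.round(s[k],2).tolist() for k in("joint_positions","tool_pos","orientation","force","torque","finger_gap","grip_force")})
print(tool([523.4,326.5,7]))
c=cam("wrist");save(c,"w3");print(project(c,[[523.4,326.5,6],[503.4,131.3,91]]))
E
```

```text
8.1 {'joint_positions': [25.46, 14.9, 96.71, -0.04, 68.47, -113.59], 'tool_pos': [522.86, 326.28, 166.62], 'orientation': [[-0.66, -0.76, -0.0], [-0.76, 0.66, -0.0], [0.0, -0.0, -1.0]], 'force': [-0.79, -0.56, -0.9], 'torque': [0.0, -0.05, -0.01], 'finger_gap': 60.28, 'grip_force': 87.23}
[ -0.76250233  -0.25935269 159.62178592]
[[314.95289163 215.13084115]
 [ 65.51758971 -80.02547446]]
```

View pics/w3.png

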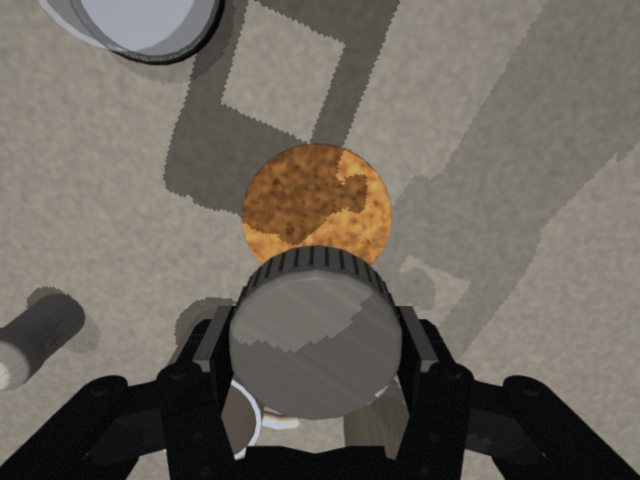

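The lid is held level and centred over the coaster, which is at (317,215). The lid disc is around (316,345), its underside about 6 mm below the TCP. I lower it.

>>> send_rows:
  motion:
    - [-1,0,30,0,-1]
    - [0,0,40,0,-1]
    - [0,0,35,0,-1]
    - [0,0,25,0,-1]
    - [0,0,15,0,-1]
    - [0,0,0,0,-1]
    - [0,0,2,0,-1]
    - [0,0,2,0,-1]

```text
t: 8.95
tool_pos: [525.9, 327.6, 20.7]
orientation: [[-0.656, -0.754, 0.004], [-0.754, 0.656, 0.002], [-0.004, -0.002, -1.0]]
force: [0.5, 0.2, -0.7]
finger_gap: 59.9
grip_force: 87.3
```

>>> send_rows:
  motion:
    - [0,0,2,0,-1]
    - [0,0,2,0,-1]

```text
t: 9.15
tool_pos: [524.9, 327.5, 15.8]
orientation: [[-0.656, -0.755, 0.002], [-0.755, 0.656, 0.001], [-0.002, -0.001, -1.0]]
force: [0.5, -0.1, -1.2]
finger_gap: 59.7
grip_force: 87.3
```

>>> send_rows:
  motion:
    - [0,0,1.5,0,-1]
    - [0,0,0,0,-1]

```text
t: 9.35
tool_pos: [523.8, 327.0, 13.0]
orientation: [[-0.656, -0.755, -0.0], [-0.755, 0.656, -0.0], [0.0, 0.0, -1.0]]
force: [0.5, -0.2, -1.9]
finger_gap: 60.3
grip_force: 87.3
```

>>> send_rows:
  motion:
    - [0,0,1.5,0,-1]
    - [0,0,0,0,-1]

```text
t: 9.55
tool_pos: [523.8, 327.0, 11.4]
orientation: [[-0.656, -0.755, -0.0], [-0.755, 0.656, -0.0], [0.0, 0.0, -1.0]]
force: [0.4, 0.9, -1.0]
finger_gap: 60.0
grip_force: 87.3
```

>>> send_rows:
  motion:
    - [0,0,1.5,0,-1]
    - [0,0,0,0,-1]

```text
t: 9.75
tool_pos: [523.8, 326.9, 9.8]
orientation: [[-0.656, -0.755, -0.0], [-0.755, 0.656, -0.0], [0.0, 0.0, -1.0]]
force: [0.4, 0.1, -0.2]
finger_gap: 59.7
grip_force: 87.3
```

>>> send_rows:
  motion:
    - [0,0,1,0,-1]
    - [0,0,0,0,-1]

```text
t: 9.95
tool_pos: [523.9, 326.9, 8.9]
orientation: [[-0.656, -0.755, -0.0], [-0.755, 0.656, -0.0], [0.0, 0.0, -1.0]]
force: [-0.2, 0.2, -0.7]
finger_gap: 59.9
grip_force: 87.3
```

>>> send_rows:
  motion:
    - [0,0,1,0,-1]
    - [0,0,0,0,-1]

```text
t: 10.15
tool_pos: [524.1, 327.1, 8.1]
orientation: [[-0.656, -0.755, 0.0], [-0.755, 0.656, 0.0], [-0.0, -0.0, -1.0]]
force: [0.3, -0.4, -1.2]
finger_gap: 59.8
grip_force: 87.4
```

>>> send_rows:
  motion:
    - [0,0,1,0,-1]
    - [0,0,0,0,-1]

```text
t: 10.35
tool_pos: [524.1, 327.0, 7.9]
orientation: [[-0.656, -0.755, -0.0], [-0.755, 0.656, -0.0], [0.0, -0.0, -1.0]]
force: [-2.5, -1.8, 3.6]
finger_gap: 60.0
grip_force: 87.9
```

>>> send_rows:
  motion:
    - [0,0,1,0,-1]
    - [0,0,0,0,-1]

```text
t: 10.55
tool_pos: [524.1, 327.0, 7.8]
orientation: [[-0.656, -0.755, -0.001], [-0.755, 0.656, -0.001], [0.001, 0.0, -1.0]]
force: [-4.8, -2.2, 9.4]
finger_gap: 59.8
grip_force: 88.4
```

>>> send_rows:
  motion:
    - [0,0,-1.5,0,-1]
    - [0,0,0,0,0.3]
    - [0,0,0,0,0.8]
    - [0,0,0,0,1]
    - [0,0,0,0,1]
    - [0,0,-10,0,1]
    - [0,0,-30,0,1]
    - [0,0,-40,0,1]
  force: 40

```text
t: 11.35
tool_pos: [521.9, 326.0, 86.3]
orientation: [[-0.656, -0.755, -0.005], [-0.755, 0.656, -0.002], [0.005, 0.002, -1.0]]
force: [0.5, -0.5, -0.4]
finger_gap: 85.3
grip_force: 0.0
```

>>> send_rows:
  motion:
    - [0,0,-40,0,1]
    - [0,0,-40,0,1]
    - [0,0,0,0.15,1]
    - [0,0,0,0.15,1]
    - [0,0,0,0.15,1]
    - [0,0,0,0.15,1]
    - [0,0,0,0.15,1]
    - [0,0,0,0.15,1]

```text
t: 12.15
tool_pos: [524.1, 327.0, 168.4]
orientation: [[-0.999, 0.051, 0.001], [0.051, 0.999, 0.0], [-0.001, 0.0, -1.0]]
force: [0.2, -0.1, -0.2]
finger_gap: 85.6
grip_force: 0.0
```

```bash
python3 - <<'E'
from h import *
s=observe();print(s["t"],{k:np.round(s[k],2).tolist() for k in("joint_positions","tool_pos","orientation","force","finger_gap")})
print(tool([503.4,131.3,180]),tool([550,-165,180]))
c=cam("top");save(c,"t2",(160,180,480,310),2.4)
E
```

```text
12.15 {'joint_positions': [25.46, 14.89, 96.53, -0.0, 68.55, -61.62], 'tool_pos': [524.08, 327.04, 168.38], 'orientation': [[-1.0, 0.05, 0.0], [0.05, 1.0, 0.0], [-0.0, 0.0, -1.0]], 'force': [0.19, -0.08, -0.22], 'finger_gap': 85.6}
[  10.65959972 -196.5355887   -11.69154606] [ -50.98900044 -490.07382588  -11.74998193]
```

View pics/t2.png

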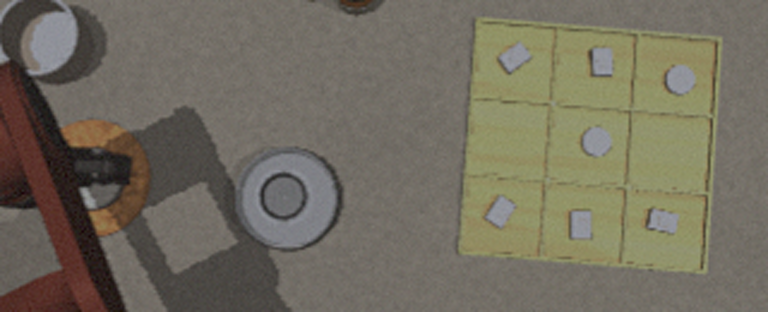

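The jar is open, its mouth at crop (284,196), and the tray is unchanged. Next I look at the mouth on the way to the tray.

>>> send_rows:
  motion:
    - [2,-39,-10,0,0.2]
    - [2,-39,-10,0,0.2]
    - [2,-39,-10,0,0.2]
    - [2,-39,-10,0,0.2]
    - [2,-40,-10,0,0.2]
    - [0,0,0,0,0.2]
    - [0,0,0,0,0.2]

```text
t: 12.9
tool_pos: [505.6, 131.2, 218.6]
orientation: [[-0.999, 0.045, 0.002], [0.045, 0.999, 0.001], [-0.002, 0.001, -1.0]]
force: [-0.5, -0.2, -0.1]
finger_gap: 51.5
grip_force: 0.0
```

```bash
python3 - <<'E'
from h import *
s=observe();print(s["t"],np.round(s["tool_pos"],1),np.round(s["orientation"],2).tolist(),s["finger_gap"])
c=cam("wrist");save(c,"w4");print(project(c,[[503.4,131.3,102]]))
g=cv2.medianBlur(cv2.cvtColor(c["color"],cv2.COLOR_RGB2GRAY),3)
H=cv2.HoughCircles(g,cv2.HOUGH_GRADIENT,1.5,8,param1=80,param2=30,minRadius=22,maxRadius=42)
for x in (H[0][:6] if H is not None else []): print(x,onplane(c,[x[:2]],102).round(1))
E
```

```text
12.9 [505.6 131.2 218.6] [[-1.0, 0.05, 0.0], [0.05, 1.0, 0.0], [-0.0, 0.0, -1.0]] 51.459093089531365
[[314.17094854 227.53351738]]
[537.75 207.75  41.05] [[496.3 281.8 102. ]]
[312.75 219.75  26.05] [[497.8 130.6 102. ]]
[548.25 219.75  39.4 ] [[505.1 290.  102. ]]
[533.25 215.25  39.4 ] [[501.4 279.6 102. ]]
[321.75 227.25  39.4 ] [[503.4 136.5 102. ]]
[519.75 191.25  41.05] [[484.5 268.5 102. ]]
```

View pics/w4.png

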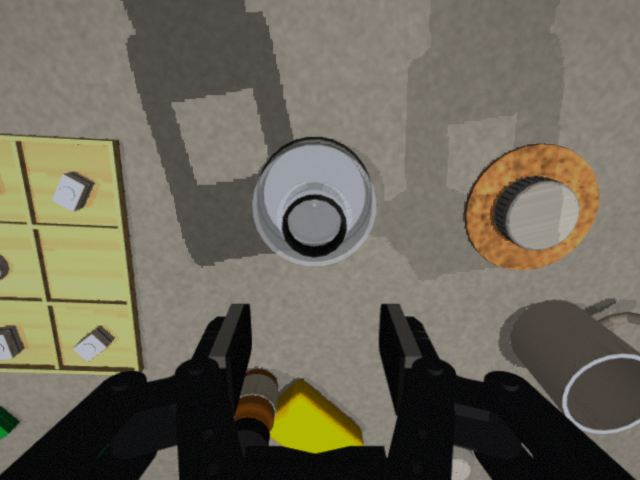

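The view shows the seal ring at (314,224) in the open mouth and the lid lying flat on the coaster at (540,213). On to the tray.

>>> send_rows:
  motion:
    - [-6,-40,-5,0,0.2]
    - [-7,-40,-5,0,0.2]
    - [-7,-40,-5,0,0.2]
    - [-7,-40,-5,0,0.2]
    - [-7,-40,0,0,0.2]
    - [-7,-40,0,0,0.2]
    - [-6,-39,0,0,0.2]
    - [0,0,0,0,0.2]

```text
t: 13.75
tool_pos: [540.6, -152.1, 237.1]
orientation: [[-0.999, 0.047, -0.0], [0.047, 0.999, -0.002], [0.0, -0.002, -1.0]]
force: [-0.0, 0.6, 0.3]
finger_gap: 51.4
grip_force: 0.0
```

>>> send_rows:
  motion:
    - [0,0,0,0,0.2]
    - [0,0,0,0,0.2]

```text
t: 13.95
tool_pos: [539.8, -147.3, 237.0]
orientation: [[-0.999, 0.042, -0.001], [0.042, 0.999, 0.001], [0.001, 0.001, -1.0]]
force: [-0.6, -0.8, 0.3]
finger_gap: 51.1
grip_force: 0.0
```

```bash
cat >> h.py <<'E'
def tabs(c,near=None,thr=140,sat=55,amin=100):
    "white blobs on the top-face plane z=22: centre, world yaw of the long side, size"
    out=[]
    for x in white(c,thr,sat,amin,9000):
        w=onplane(c,x.reshape(-1,2),22)[:,:2].astype(np.float32)
        (p,d,a)=cv2.minAreaRect(w)
        if max(d)>60 or min(d)<12: continue
        if d[0]<d[1]: a+=90
        if near is None or np.hypot(*(np.array(p)-near))<40: out.append((np.round(p,1),np.round(sorted(d),1),round((a+90)%180-90,1),np.round(cv2.minAreaRect(x)[0])))
    return out
E
python3 - <<'E'
from h import *
s=observe();print(s["t"],np.round(s["joint_positions"],1),np.round(s["tool_pos"],1),np.round(s["orientation"],2).tolist(),s["finger_gap"])
c=cam("wrist");save(c,"w5")
for t in tabs(c): print(t)
E
```

```text
13.95 [ -22.5    4.3  101.     0.    74.8 -110.1] [ 539.8 -147.3  237. ] [[-1.0, 0.04, -0.0], [0.04, 1.0, 0.0], [0.0, 0.0, -1.0]] 51.08774951896593
(array([642.8, -98.7]), array([19.3, 27.5]), -55.3, array([367., 297.]))
(array([ 637.4, -187. ]), array([19.4, 27.4]), 3.8, array([279., 296.]))
(array([ 616.2, -264.5]), array([27. , 27.9]), 87.5, array([199., 280.]))
(array([487.2, -81.5]), array([19.4, 27.9]), -34.1, array([387., 137.]))
(array([ 474.7, -251.5]), array([13.8, 19.6]), -17.2, array([191., 130.]))
(array([ 473. , -162.4]), array([19.3, 27.9]), -0.2, array([293., 124.]))
```

View pics/w5.png

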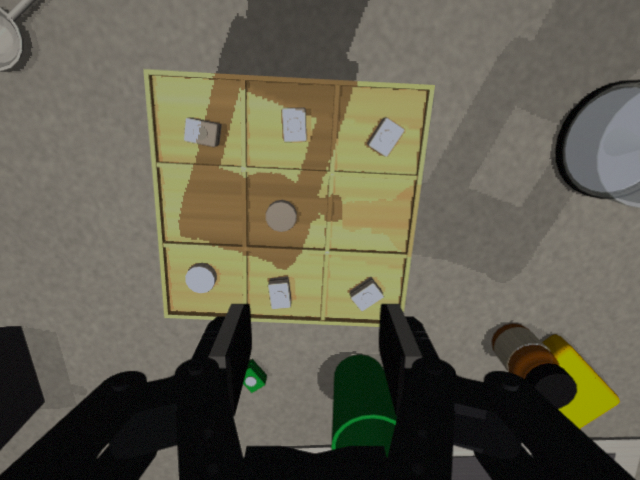

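The five box tablets are at pixels (386,136), (293,125), (202,132), (367,297) and (279,293). The discs are at (200,279) and (282,215), and the green box is outside the tray. I start with the middle front one, tablet B.

>>> send_rows:
  motion:
    - [22,-6,30,-0.04,-0.1]
    - [22,-6,30,0,-0.1]
    - [22,-6,30,0,-0.1]
    - [0,0,40,0,-0.1]
    - [0,0,40,0,-0.1]
    - [0,0,20,0,-0.1]
    - [0,0,0,0,-0.1]
    - [0,0,0,0,-0.1]

```text
t: 14.8
tool_pos: [473.8, -165.0, 47.9]
orientation: [[-1.0, 0.003, 0.0], [0.003, 1.0, 0.0], [-0.0, 0.0, -1.0]]
force: [-0.4, 0.4, -0.6]
finger_gap: 38.6
grip_force: 0.0
```

```bash
python3 - <<'E'
from h import *
s=observe();print(s["t"],np.round(s["tool_pos"],1),np.round(s["orientation"],2).tolist(),s["finger_gap"])
c=cam("wrist")
for t in tabs(c,(473,-162)): print(t)
print(tool([473,-162.4,12]))
E
```

```text
14.8 [ 473.8 -165.    47.9] [[-1.0, 0.0, 0.0], [0.0, 1.0, 0.0], [-0.0, 0.0, -1.0]] 38.56267154133897
[ 1.85151166  3.38522297 36.97954771]
```

>>> send_rows:
  motion:
    - [1,3,15,0,-0.1]
    - [0,0,15,0,-0.1]
    - [0,0,6,0,-0.1]
    - [0,0,0,0,-0.1]
    - [0,0,0,0,-1]
    - [0,0,0,0,-1]
    - [0,0,0,0,-1]
    - [0,0,0,0,-1]
  force: 50

```text
t: 15.65
tool_pos: [473.9, -163.7, 13.1]
orientation: [[-1.0, 0.005, 0.003], [0.005, 1.0, -0.001], [-0.003, -0.001, -1.0]]
force: [-0.0, -1.0, 5.7]
finger_gap: 18.2
grip_force: 50.6
```

>>> send_rows:
  motion:
    - [0,0,0,0,-1]
    - [0,0,-15,0,-1]
    - [0,0,-30,0,-1]
    - [0,0,-40,0,-1]
    - [0,0,-40,0,-1]
    - [0,0,0,0,-1]
    - [0,0,0,0,-1]

```text
t: 16.35
tool_pos: [473.2, -163.4, 137.9]
orientation: [[-1.0, 0.005, 0.003], [0.005, 1.0, -0.001], [-0.003, -0.001, -1.0]]
force: [-1.2, -0.5, -0.3]
finger_gap: 18.1
grip_force: 49.9
```

```bash
python3 - <<'E'
from h import *
s=observe();print(s["t"],np.round(s["tool_pos"],1),np.round(s["orientation"],2).tolist(),s["finger_gap"],s["grip_force"])
c=cam("wrist");save(c,"w6")
print(tool([502,131.5,108]))
E
```

```text
16.35 [ 473.2 -163.4  137.9] [[-1.0, 0.0, 0.0], [0.0, 1.0, -0.0], [-0.0, -0.0, -1.0]] 18.14295178214659 49.85080540180206
[-28.70718496 294.37472453  28.26748001]
```

View pics/w6.png

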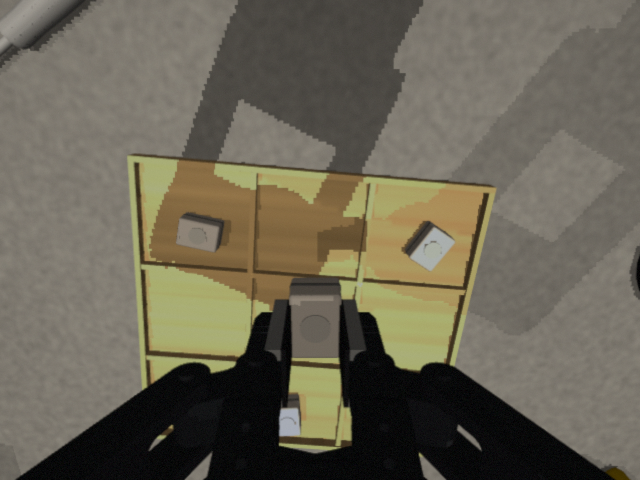

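The tablet is held centred, at pixel (315,328). I carry it to the jar.

>>> send_rows:
  motion:
    - [-4,40,0,0,-1]
    - [-4,45,0,0,-1]
    - [-4,45,0,0,-1]
    - [-4,45,0,0,-1]
    - [-4,45,0,0,-1]
    - [-5,45,0,0,-1]
    - [-4,30,0,0,-1]
    - [0,0,0,0,-1]

```text
t: 17.2
tool_pos: [501.1, 135.0, 134.2]
orientation: [[-1.0, 0.0, -0.004], [0.0, 1.0, 0.001], [0.004, 0.001, -1.0]]
force: [-0.2, -0.9, -0.4]
finger_gap: 18.2
grip_force: 49.9
```

>>> send_rows:
  motion:
    - [0,0,0,0,-1]
    - [0,0,0,0,-1]

```text
t: 17.4
tool_pos: [501.6, 130.9, 135.0]
orientation: [[-1.0, 0.005, -0.003], [0.005, 1.0, -0.001], [0.003, -0.001, -1.0]]
force: [-0.4, 0.1, -0.4]
finger_gap: 18.2
grip_force: 49.9
```

```bash
python3 - <<'E'
from h import *
s=observe();print(s["t"],np.round(s["tool_pos"],1),np.round(s["orientation"],2).tolist(),s["finger_gap"],s["grip_force"],tool([502,131.5,106]))
c=cam("wrist");save(c,"w7")
print(project(c,[[502,131.5,102],[502,131.5,97]]))
E
```

```text
17.4 [501.6 130.9 135. ] [[-1.0, 0.01, -0.0], [0.01, 1.0, -0.0], [0.0, -0.0, -1.0]] 18.155451141507516 49.854018688201904 [-0.44341374  0.61317351 29.04593153]
[[315.35032282 283.20804049]
 [315.34874369 278.97721495]]
```

View pics/w7.png

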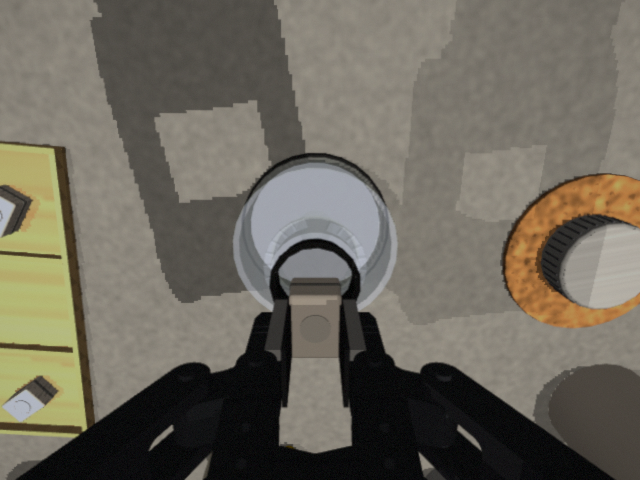

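The ring spans columns 271 to 360, centred at 315.5 as predicted. I lower and release.

>>> send_rows:
  motion:
    - [0,1,15,0,-1]
    - [0,0,10,0,-1]
    - [0,0,4,0,-1]
    - [0,0,0,0,-1]
    - [0,0,0,0,-1]
    - [0,0,0,0,-0.3]
    - [0,0,0,0,-0.3]
    - [0,0,0,0,-0.3]

```text
t: 18.25
tool_pos: [503.2, 133.0, 108.1]
orientation: [[-1.0, 0.005, 0.001], [0.005, 1.0, 0.0], [-0.001, 0.0, -1.0]]
force: [-0.3, 0.4, 0.4]
finger_gap: 29.7
grip_force: 0.0
```

>>> send_rows:
  motion:
    - [0,0,0,0,-0.1]
    - [0,0,-20,0,-0.1]
    - [0,0,-20,0,-0.1]
    - [0,0,-30,0,-0.1]
    - [0,0,0,0,-0.1]

```text
t: 18.75
tool_pos: [506.4, 133.4, 182.5]
orientation: [[-1.0, 0.005, 0.01], [0.005, 1.0, 0.001], [-0.01, 0.001, -1.0]]
force: [-0.5, 0.6, 0.6]
finger_gap: 38.5
grip_force: 0.0
```

```bash
python3 - <<'E'
from h import *
s=observe();print(s["t"],np.round(s["tool_pos"],1),np.round(s["orientation"],2).tolist(),s["finger_gap"],s["grip_force"])
print(tool([487.2,-81.5,40]))
c=cam("wrist");save(c,"w8",(200,100,520,340),2)
E
```

```text
18.75 [506.4 133.4 182.5] [[-1.0, 0.0, 0.01], [0.0, 1.0, 0.0], [-0.01, 0.0, -1.0]] 38.454160099818104 0.0
[  19.56046157 -215.19955513  142.06363095]
```

View pics/w8.png

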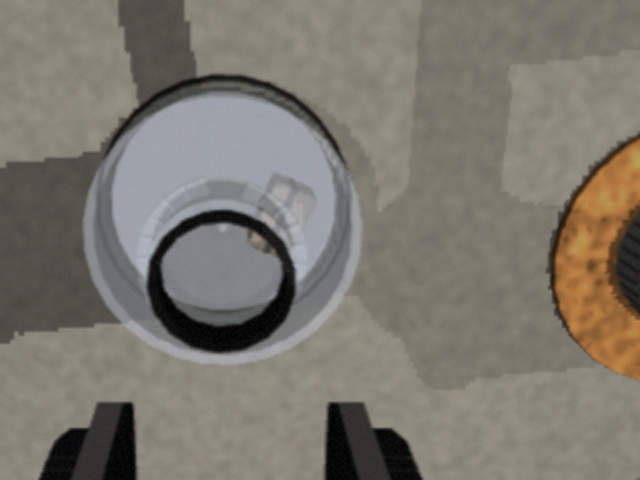

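The tablet is inside, seen at crop (280,215). Next is tablet A.

>>> send_rows:
  motion:
    - [4,-43,0,0,-0.1]
    - [4,-43,0,0,-0.1]
    - [4,-43,10,0,-0.1]
    - [4,-43,10,0,-0.1]
    - [4,-43,0,0.147,-0.1]
    - [0,0,25,0.147,-0.1]
    - [0,0,30,0.147,-0.1]
    - [0,0,30,0.147,-0.1]

```text
t: 19.6
tool_pos: [481.0, -82.5, 70.7]
orientation: [[-0.825, 0.565, -0.001], [0.565, 0.825, 0.0], [0.001, -0.0, -1.0]]
force: [0.3, 0.4, -0.5]
finger_gap: 38.4
grip_force: 0.0
```

>>> send_rows:
  motion:
    - [0,0,0,0,-0.1]
    - [0,0,0,0,-0.1]

```text
t: 19.8
tool_pos: [480.5, -81.5, 71.5]
orientation: [[-0.831, 0.556, -0.003], [0.556, 0.831, 0.001], [0.003, -0.001, -1.0]]
force: [1.1, -0.3, 0.9]
finger_gap: 38.7
grip_force: 0.0
```

```bash
cat > g.py <<'E'
import sys
from h import *
s=observe();R=np.array(s["orientation"])
print(s["t"],"pos",np.round(s["tool_pos"],1),"yaw",round(float(np.degrees(np.arctan2(R[1,0],R[0,0]))),1),"gap",round(s["finger_gap"],1),"grip",round(s["grip_force"]),"j6",round(s["joint_positions"][5]))
print("to go",np.round(tool([float(a) for a in sys.argv[1:4]]),1))
if len(sys.argv)>4:
    c=cam(sys.argv[4]);z=tabs(c,amin=15 if sys.argv[4]=="top" else 100,thr=int(sys.argv[5]))
    for t in z: 
        if 420<t[0][0]<690 and -330<t[0][1]<-30: print(t)
E
python3 g.py 487.2 -81.5 12 wrist 140
```

```text
19.8 pos [480.5 -81.5  71.5] yaw 146.2 gap 38.7 grip 0 j6 -74
to go [-5.7  3.8 59.4]
(array([ 553.1, -167.4]), array([13.8, 19.1]), -30.4, array([263., 433.]))
(array([ 476. , -244.2]), array([19.4, 27.8]), 76.5, array([ 78., 401.]))
(array([491.9, -85. ]), array([14.8, 18.4]), 56.3, array([320., 290.]))
```

>>> send_rows:
  motion:
    - [-3,2,20,0,-0.1]
    - [-3,2,20,0,-0.1]
    - [0,0,15,0,-0.1]
    - [0,0,4,0,-0.1]
    - [0,0,0,0,-0.1]
    - [0,0,0,0,-1]
    - [0,0,0,0,-1]
    - [0,0,0,0,-1]

```text
t: 20.65
tool_pos: [490.7, -82.5, 15.3]
orientation: [[-0.83, 0.558, 0.003], [0.558, 0.83, -0.001], [-0.003, 0.001, -1.0]]
force: [1.0, 0.6, 5.9]
finger_gap: 17.8
grip_force: 49.6
```

>>> send_rows:
  motion:
    - [0,0,0,0,-1]
    - [0,0,0,0,-1]
    - [0,0,-15,0,-1]
    - [0,0,-30,0,-1]
    - [0,0,-40,0,-1]
    - [0,0,-40,0,-1]
    - [0,0,0,0,-1]
    - [0,0,0,0,-1]

```text
t: 21.45
tool_pos: [489.9, -82.3, 140.1]
orientation: [[-0.829, 0.559, 0.003], [0.559, 0.829, -0.001], [-0.003, 0.001, -1.0]]
force: [0.2, 0.5, -0.8]
finger_gap: 18.1
grip_force: 49.0
```

```bash
python3 g.py 502 131.5 136; python3 - <<'E'
from h import *
c=cam("wrist");save(c,"w9",(200,230,430,420),2.5)
# lower end of the held tablet's front edge: column profile through the centre
g=cv2.cvtColor(c["color"],cv2.COLOR_RGB2GRAY);print(g[260:400:4,315].tolist())
E
```

```text
21.45 pos [489.9 -82.3 140.1] yaw 146.0 gap 18.1 grip 49 j6 -74
to go [109.4 184.1   3.9]
[107, 110, 58, 65, 39, 68, 68, 102, 110, 110, 109, 110, 99, 101, 101, 100, 100, 102, 103, 108, 109, 108, 105, 174, 174, 174, 166, 54, 169, 174, 171, 169, 171, 172, 171]
```

>>> send_rows:
  motion:
    - [18,31,0,0,-1]
    - [18,31,0,0,-1]
    - [18,31,0,0,-1]
    - [18,31,0,0,-1]
    - [18,30,0,0,-1]
    - [17,30,0,0,-1]
    - [0,0,0,0,-1]
    - [0,0,0,0,-1]

```text
t: 22.3
tool_pos: [501.3, 130.5, 136.4]
orientation: [[-0.831, 0.557, -0.004], [0.557, 0.831, -0.001], [0.003, -0.003, -1.0]]
force: [-0.4, -0.4, -0.7]
finger_gap: 18.2
grip_force: 49.0
```

>>> send_rows:
  motion:
    - [0,0,0,0,-1]
    - [0,0,0,0,-1]
    - [0,0,0,0,-1]

```text
t: 22.6
tool_pos: [503.0, 129.3, 138.3]
orientation: [[-0.828, 0.56, -0.001], [0.56, 0.828, -0.0], [0.0, -0.0, -1.0]]
force: [-0.2, -0.1, -0.4]
finger_gap: 18.1
grip_force: 49.0
```

```bash
python3 g.py 502 131.5 109
```

```text
22.6 pos [503.  129.3 138.3] yaw 145.9 gap 18.1 grip 49 j6 -49
to go [ 2.   1.3 29.3]
```

>>> send_rows:
  motion:
    - [0,1,10,0,-1]
    - [0,0,10,0,-1]
    - [0,0,7,0,-1]
    - [0,0,2,0,-1]
    - [0,0,0,0,-1]
    - [0,0,0,0,-0.3]
    - [0,0,0,0,-0.3]
    - [0,0,0,0,-0.3]

```text
t: 23.4
tool_pos: [504.1, 131.3, 110.1]
orientation: [[-0.829, 0.559, 0.001], [0.559, 0.829, 0.0], [-0.001, 0.001, -1.0]]
force: [0.6, -0.5, -0.0]
finger_gap: 29.9
grip_force: 0.0
```

>>> send_rows:
  motion:
    - [0,0,0,0,-0.1]
    - [0,0,-20,0,-0.1]
    - [0,0,-20,0,-0.1]
    - [0,0,-30,0,-0.1]
    - [0,0,0,0,-0.1]
    - [0,0,0,0,-0.1]

```text
t: 24.0
tool_pos: [504.3, 131.3, 180.5]
orientation: [[-0.829, 0.559, 0.002], [0.559, 0.829, 0.0], [-0.002, 0.002, -1.0]]
force: [0.1, -0.4, -0.4]
finger_gap: 38.7
grip_force: 0.0
```

```bash
python3 g.py 476 -244.2 60; python3 - <<'E'
from h import *
c=cam("wrist");save(c,"w9")
p=project(c,[[502,131.5,102],[502,131.5,14]]);print(p)
g=cv2.cvtColor(c["color"],cv2.COLOR_RGB2GRAY)
u,v=p[0].astype(int);print(g[v-20:v+21:5,u-20:u+21:5].tolist())
E
```

```text
24.0 pos [504.3 131.3 180.5] yaw 146.0 gap 38.7 grip 0 j6 -49
to go [-186.1 -327.4  120.3]
[[311.5553487  247.11284098]
 [312.26270877 209.81932675]]
[[132, 133, 134, 133, 134, 134, 133, 134, 139], [130, 133, 131, 133, 133, 134, 134, 132, 130], [133, 135, 133, 133, 134, 134, 133, 132, 131], [132, 134, 133, 132, 134, 133, 133, 134, 134], [133, 134, 133, 133, 133, 133, 134, 133, 132], [129, 132, 131, 132, 134, 132, 133, 135, 125], [97, 116, 126, 128, 131, 131, 128, 126, 103], [27, 99, 98, 89, 79, 86, 94, 96, 51], [12, 5, 59, 88, 92, 92, 64, 11, 4]]
```

The mouth is clear, so A dropped in. On to tablet C.

>>> send_rows:
  motion:
    - [-23,-41,0,0,-0.1]
    - [-23,-41,0,0,-0.1]
    - [-23,-41,0,0,-0.1]
    - [-23,-41,0,0,-0.1]
    - [-23,-41,0,0,-0.1]
    - [-23,-41,0,0,-0.1]
    - [-24,-41,0,0,-0.1]
    - [-24,-41,0,0,-0.1]

```text
t: 24.85
tool_pos: [473.0, -245.9, 177.6]
orientation: [[-0.829, 0.559, -0.003], [0.559, 0.829, 0.002], [0.003, 0.0, -1.0]]
force: [-0.5, 0.5, 0.3]
finger_gap: 38.5
grip_force: 0.0
```

>>> send_rows:
  motion:
    - [0,0,14,0.15,-0.1]
    - [0,0,14,0.15,-0.1]
    - [0,0,14,0.15,-0.1]
    - [0,0,14,0.15,-0.1]
    - [0,0,14,0.15,-0.1]
    - [0,0,14,0.15,-0.1]
    - [0,0,14,0.15,-0.1]
    - [0,0,14,0.15,-0.1]

```text
t: 25.65
tool_pos: [473.1, -243.8, 65.0]
orientation: [[0.226, 0.974, -0.003], [0.974, -0.226, 0.002], [0.001, -0.003, -1.0]]
force: [0.2, 0.2, 0.3]
finger_gap: 38.5
grip_force: 0.0
```

>>> send_rows:
  motion:
    - [0,0,0,0.01,-0.1]
    - [0,0,0,0,-0.1]
    - [0,0,0,0,-0.1]
    - [0,0,0,0,-0.1]

```text
t: 26.05
tool_pos: [475.2, -245.1, 68.3]
orientation: [[0.229, 0.974, 0.001], [0.974, -0.229, -0.001], [-0.001, 0.001, -1.0]]
force: [0.3, -0.2, -0.1]
finger_gap: 38.7
grip_force: 0.0
```

```bash
python3 g.py 476 -244.2 12 wrist 120
```

```text
26.05 pos [ 475.2 -245.1   68.3] yaw 76.8 gap 38.7 grip 0 j6 -22
to go [ 1.1  0.5 56.3]
(array([ 476.2, -244.4]), array([18.9, 26.6]), 76.8, array([315., 272.]))
(array([ 615., -263.]), array([27.9, 28.1]), -13.3, array([591., 247.]))
(array([ 555.1, -179.7]), array([27.8, 28.4]), -54.8, array([452., 107.]))
(array([ 629.4, -187.1]), array([12.4, 19.8]), -87.8, array([624.,  82.]))
```

>>> send_rows:
  motion:
    - [1,0.5,15,0,-0.1]
    - [0,0,15,0,-0.1]
    - [0,0,14,0,-0.1]
    - [0,0,8,0,-0.1]
    - [0,0,4,0,-0.1]
    - [0,0,0,0,-0.1]
    - [0,0,0,0,-1]
    - [0,0,0,0,-1]

```text
t: 26.9
tool_pos: [476.2, -244.5, 12.5]
orientation: [[0.23, 0.973, 0.002], [0.973, -0.23, -0.001], [-0.001, 0.002, -1.0]]
force: [-0.1, 0.1, -0.6]
finger_gap: 18.4
grip_force: 50.8
```

>>> send_rows:
  motion:
    - [0,0,0,0,-1]
    - [0,0,0,0,-1]
    - [0,0,0,0,-1]
    - [0,0,-15,0,-1]
    - [0,0,-30,0,-1]
    - [0,0,-40,0,-1]
    - [0,0,-40,0,-1]
    - [0,0,0,0,-1]

```text
t: 27.7
tool_pos: [479.8, -246.9, 144.6]
orientation: [[0.23, 0.973, 0.012], [0.973, -0.23, -0.008], [-0.005, 0.013, -1.0]]
force: [0.7, -1.5, 0.8]
finger_gap: 18.0
grip_force: 50.8
```

>>> send_rows:
  motion:
    - [0,0,0,0,-1]
    - [0,0,0,0,-1]

```text
t: 27.9
tool_pos: [474.3, -243.2, 135.7]
orientation: [[0.23, 0.973, -0.002], [0.973, -0.23, 0.001], [0.001, -0.002, -1.0]]
force: [-0.4, 0.2, 0.5]
finger_gap: 18.3
grip_force: 50.8
```

```bash
python3 g.py 502 131.5 109;  python3 - <<'E'
from h import *
c=cam("wrist");g=cv2.cvtColor(c["color"],cv2.COLOR_RGB2GRAY);print(g[270:374:3,315].tolist())
E
```

```text
27.9 pos [ 474.3 -243.2  135.7] yaw 76.7 gap 18.3 grip 51 j6 -21
to go [371.  -59.1  27.1]
[103, 102, 101, 103, 71, 62, 38, 62, 63, 65, 85, 101, 104, 103, 103, 102, 103, 95, 95, 95, 95, 96, 122, 124, 124, 123, 131, 131, 131, 130, 129, 121, 125, 123, 122]
```

>>> send_rows:
  motion:
    - [35,-6,0,0,-1]
    - [45,-7,0,0,-1]
    - [45,-7,0,0,-1]
    - [45,-7,0,0,-1]
    - [45,-7,0,0,-1]
    - [45,-7,0,0,-1]
    - [45,-7,0,0,-1]
    - [40,-7,0,0,-1]

```text
t: 28.75
tool_pos: [499.5, 106.5, 134.7]
orientation: [[0.229, 0.973, -0.004], [0.973, -0.229, -0.0], [-0.001, -0.004, -1.0]]
force: [0.6, -0.3, 0.4]
finger_gap: 18.3
grip_force: 50.8
```

>>> send_rows:
  motion:
    - [27,-4,0,0,-1]
    - [0,0,0,0,-1]
    - [0,0,0,0,-1]
    - [0,0,0,0,-1]
    - [0,0,0,0,-1]
    - [0,0,0,0,-1]

```text
t: 29.35
tool_pos: [503.4, 130.6, 136.4]
orientation: [[0.232, 0.973, -0.0], [0.973, -0.232, -0.0], [-0.0, -0.0, -1.0]]
force: [-0.3, 1.0, -0.9]
finger_gap: 18.1
grip_force: 50.8
```

```bash
python3 g.py 502 131.5 106
```

```text
29.35 pos [503.4 130.6 136.4] yaw 76.6 gap 18.1 grip 51 j6 20
to go [ 0.5 -1.6 30.4]
```

>>> send_rows:
  motion:
    - [1,-1.5,10,0,-1]
    - [0,0,10,0,-1]
    - [0,0,7,0,-1]
    - [0,0,3,0,-1]
    - [0,0,0,0,-1]
    - [0,0,0,0,-0.3]
    - [0,0,0,0,-0.3]
    - [0,0,0,0,-0.3]

```text
t: 30.15
tool_pos: [502.7, 133.1, 107.1]
orientation: [[0.23, 0.973, 0.001], [0.973, -0.23, 0.0], [0.0, 0.001, -1.0]]
force: [0.3, -0.7, -0.1]
finger_gap: 29.5
grip_force: 0.0
```

>>> send_rows:
  motion:
    - [0,0,0,0,-0.1]
    - [0,0,-20,0,-0.1]
    - [0,0,-20,0,-0.1]
    - [0,0,-30,0,-0.1]
    - [0,0,0,0,-0.1]
    - [0,0,0,0,-0.1]

```text
t: 30.75
tool_pos: [502.9, 133.1, 177.5]
orientation: [[0.23, 0.973, 0.002], [0.973, -0.23, 0.0], [0.001, 0.002, -1.0]]
force: [-0.3, 0.0, -0.6]
finger_gap: 38.2
grip_force: 0.0
```

```bash
python3 g.py 642.8 -98.7 60; python3 - <<'E'
from h import *
c=cam("wrist");p=project(c,[[502,131.5,102],[502,131.5,14]])
g=cv2.cvtColor(c["color"],cv2.COLOR_RGB2GRAY)
u,v=p[0].astype(int);print(g[v-20:v+21:5,u-20:u+21:5].tolist())
t=cam("top")
for x in white(t,100,40,20,400):
    r=cv2.minAreaRect(x)
    if 350<r[0][0]<465 and 185<r[0][1]<296: print(np.round(r[0]),np.round(r[1],1),onplane(t,[r[0]],20)[0].round())
E
```

```text
30.75 pos [502.9 133.1 177.5] yaw 76.7 gap 38.2 grip 0 j6 20
to go [-193.5  189.2  117.7]
[[121, 132, 133, 130, 131, 131, 132, 132, 133], [130, 131, 132, 134, 133, 130, 133, 130, 131], [132, 130, 132, 131, 71, 72, 72, 70, 93], [132, 134, 132, 129, 71, 70, 70, 70, 75], [131, 131, 133, 130, 87, 88, 90, 92, 93], [121, 130, 131, 129, 111, 113, 113, 113, 92], [92, 77, 82, 118, 70, 74, 72, 72, 103], [13, 93, 96, 96, 118, 118, 122, 119, 81], [10, 5, 34, 93, 107, 107, 74, 13, 9]]
```

```bash
python3 - <<'E'
from h import *
c=cam("wrist");save(c,"w10",(200,100,440,340),2.3)
t=cam("top");im=t["color"];cv2.imwrite("pics/x.png",np.hstack([cv2.resize(im[180:300,345:470,::-1],(500,480),interpolation=2),cv2.resize(c["color"][150:310,230:390,::-1],(300,300))[:,:,:].repeat(1,0) if 0 else cv2.copyMakeBorder(cv2.resize(c["color"][150:310,230:390,::-1],(300,300)),0,180,0,0,0)]))
E
```

```text
(no output)
```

View pics/x.png

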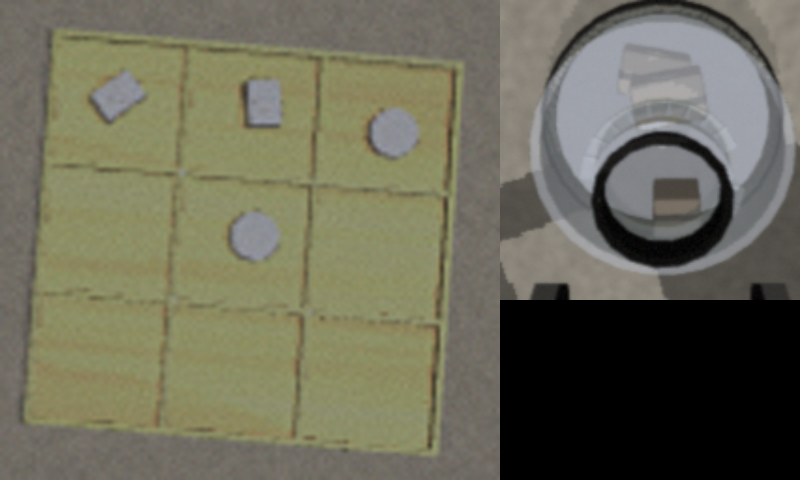

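The right inset shows C inside the jar through the mouth, at (677,197), with two other tablets seen through the glass. In the tray, D is at (118,96) and E at (263,103), both unmoved. Now D.

>>> send_rows:
  motion:
    - [-32,31,0,0,-0.1]
    - [-32,31,0,0,-0.1]
    - [-32,31,0,0,-0.1]
    - [-32,32,0,0,-0.1]
    - [-32,32,0,0,-0.1]
    - [-33,32,0,0,-0.1]
    - [0,0,15,-0.14,-0.1]
    - [0,0,15,-0.14,-0.1]

```text
t: 31.75
tool_pos: [642.2, -100.2, 145.2]
orientation: [[-0.051, 0.999, -0.001], [0.999, 0.051, 0.0], [0.0, -0.001, -1.0]]
force: [-0.6, -0.3, 0.3]
finger_gap: 38.2
grip_force: 0.0
```

>>> send_rows:
  motion:
    - [0,0,20,-0.14,-0.1]
    - [0,0,20,-0.14,-0.1]
    - [0,0,20,-0.14,-0.1]
    - [0,0,15,-0.14,-0.1]
    - [0,0,0,0,-0.1]
    - [0,0,0,0,-0.1]
    - [0,0,0,0,-0.1]
    - [0,0,0,0,-0.1]

```text
t: 32.55
tool_pos: [642.8, -98.5, 73.0]
orientation: [[-0.57, 0.821, 0.002], [0.821, 0.57, -0.001], [-0.002, 0.002, -1.0]]
force: [-0.4, 0.4, 0.1]
finger_gap: 38.4
grip_force: 0.0
```

```bash
python3 g.py 642.8 -98.7 12 wrist 120; python3 - <<'E'
from h import *
c=cam("top");h=cv2.cvtColor(c["color"],cv2.COLOR_RGB2HSV)
m=((h[:,:,0]>45)&(h[:,:,0]<85)&(h[:,:,1]>120)).astype(np.uint8)
for x in cv2.findContours(m,0,1)[0]:
    if cv2.contourArea(x)>300: w=onplane(c,x.reshape(-1,2),100)[:,:2];print("tumbler rim",w.min(0),w.max(0)); w=onplane(c,x.reshape(-1,2),0)[:,:2];print(w.min(0))
E
```

```text
32.55 pos [642.8 -98.5  73. ] yaw 124.8 gap 38.4 grip 0 j6 -50
to go [-0.  -0.2 61. ]
(array([ 564.9, -304.4]), array([25.8, 47. ]), -68.7, array([ 22., 450.]))
(array([ 558.1, -176.1]), array([27.6, 27.8]), 34.5, array([103., 295.]))
(array([642.8, -98.9]), array([18.8, 25.4]), -55.2, array([312., 269.]))
```

>>> send_rows:
  motion:
    - [0,0,15,0,-0.1]
    - [0,0,15,0,-0.1]
    - [0,0,14,0,-0.1]
    - [0,0,10,0,-0.1]
    - [0,0,6,0,-0.1]
    - [0,0,0,0,-0.1]
    - [0,0,0,0,-1]
    - [0,0,0,0,-1]

```text
t: 33.45
tool_pos: [642.7, -98.5, 12.6]
orientation: [[-0.571, 0.821, 0.002], [0.821, 0.571, -0.0], [-0.001, 0.001, -1.0]]
force: [0.0, -0.0, 0.2]
finger_gap: 18.3
grip_force: 51.3
```

>>> send_rows:
  motion:
    - [0,0,0,0,-1]
    - [0,0,0,0,-1]
    - [0,0,0,0,-1]
    - [0,0,-10,0,-1]
    - [0,0,-25,0,-1]
    - [0,0,-35,0,-1]
    - [0,0,-40,0,-1]
    - [0,0,-15,0,-1]

```text
t: 34.25
tool_pos: [644.9, -99.1, 142.5]
orientation: [[-0.571, 0.821, 0.009], [0.821, 0.571, -0.002], [-0.007, 0.006, -1.0]]
force: [0.0, -0.1, 0.5]
finger_gap: 17.8
grip_force: 51.4
```

>>> send_rows:
  motion:
    - [0,0,0,0,-1]
    - [0,0,0,0,-1]
    - [0,0,0,0,-1]

```text
t: 34.55
tool_pos: [639.8, -97.8, 133.7]
orientation: [[-0.571, 0.821, -0.005], [0.821, 0.571, 0.001], [0.004, -0.003, -1.0]]
force: [0.1, -0.0, -0.0]
finger_gap: 18.0
grip_force: 51.4
```

```bash
python3 g.py 502 131.5 106;  python3 - <<'E'
from h import *
c=cam("wrist");g=cv2.cvtColor(c["color"],cv2.COLOR_RGB2GRAY);print(g[270:374:3,315].tolist())
E
```

```text
34.55 pos [639.8 -97.8 133.7] yaw 124.8 gap 18.0 grip 51 j6 -50
to go [266.8  17.9  28.6]
[115, 115, 115, 115, 77, 70, 43, 70, 70, 70, 97, 112, 114, 115, 114, 113, 113, 105, 105, 106, 105, 105, 105, 105, 104, 103, 142, 144, 143, 142, 143, 136, 139, 141, 143]
```

>>> send_rows:
  motion:
    - [35,3,0,0,-1]
    - [40,3,0,0,-1]
    - [40,3,0,0,-1]
    - [40,3,0,0,-1]
    - [40,2,0,0,-1]
    - [40,2,0,0,-1]
    - [32,2,0,0,-1]
    - [0,0,0,0,-1]

```text
t: 35.4
tool_pos: [500.1, 133.8, 134.2]
orientation: [[-0.575, 0.818, -0.006], [0.818, 0.575, 0.001], [0.004, -0.005, -1.0]]
force: [-0.5, -0.2, -0.6]
finger_gap: 18.6
grip_force: 51.4
```

>>> send_rows:
  motion:
    - [0,0,0,0,-1]
    - [0,0,0,0,-1]
    - [0,0,0,0,-1]
    - [0,0,0,0,-1]
    - [0,0,0,0,-1]

```text
t: 35.9
tool_pos: [504.5, 130.5, 136.6]
orientation: [[-0.57, 0.821, -0.0], [0.821, 0.57, -0.0], [-0.0, -0.0, -1.0]]
force: [0.9, 0.5, 0.1]
finger_gap: 18.5
grip_force: 51.4
```

```bash
python3 g.py 502 131.5 106
```

```text
35.9 pos [504.5 130.5 136.6] yaw 124.8 gap 18.5 grip 51 j6 -28
to go [ 2.2 -1.4 30.6]
```

>>> send_rows:
  motion:
    - [3,-1.5,10,0,-1]
    - [0,0,10,0,-1]
    - [0,0,7,0,-1]
    - [0,0,3,0,-1]
    - [0,0,0,0,-1]
    - [0,0,0,0,-0.3]
    - [0,0,0,0,-0.3]
    - [0,0,0,0,-0.3]

```text
t: 36.7
tool_pos: [501.5, 132.8, 107.1]
orientation: [[-0.571, 0.821, 0.001], [0.821, 0.571, 0.0], [-0.001, 0.001, -1.0]]
force: [-0.1, 0.2, -0.6]
finger_gap: 29.9
grip_force: 0.0
```

>>> send_rows:
  motion:
    - [0,0,0,0,-0.1]
    - [0,0,-20,0,-0.1]
    - [0,0,-20,0,-0.1]
    - [0,0,-30,0,-0.1]
    - [0,0,0,0,-0.1]
    - [0,0,0,0,-0.1]

```text
t: 37.3
tool_pos: [501.8, 132.9, 177.5]
orientation: [[-0.571, 0.821, 0.002], [0.821, 0.571, 0.0], [-0.001, 0.002, -1.0]]
force: [-0.7, -0.2, -1.1]
finger_gap: 38.3
grip_force: 0.0
```

```bash
python3 g.py 637.4 -187 60; python3 - <<'E'
from h import *
c=cam("wrist");p=project(c,[[502,131.5,102],[502,131.5,14]])
save(c,"w11")
g=cv2.cvtColor(c["color"],cv2.COLOR_RGB2GRAY)
u,v=p[0].astype(int);print(g[v-20:v+21:5,u-20:u+21:5].tolist())
E
```

```text
37.3 pos [501.8 132.9 177.5] yaw 124.8 gap 38.3 grip 0 j6 -28
to go [-339.9  -71.7  117.7]
[[108, 111, 66, 100, 107, 116, 133, 132, 132], [109, 111, 112, 69, 72, 75, 132, 132, 132], [81, 110, 109, 72, 44, 131, 132, 134, 134], [69, 70, 74, 73, 133, 131, 131, 129, 131], [112, 82, 121, 131, 132, 133, 132, 131, 131], [91, 108, 133, 131, 134, 131, 131, 129, 124], [105, 80, 104, 125, 123, 127, 117, 82, 92], [45, 98, 98, 96, 91, 95, 99, 96, 48], [4, 1, 71, 92, 97, 97, 66, 11, 3]]
```

>>> send_rows:
  motion:
    - [-42,-9,0,0,-0.1]
    - [-42,-9,0,0,-0.1]
    - [-42,-9,0,0,-0.1]
    - [-42,-9,0,0,-0.1]
    - [-43,-9,0,0,-0.1]
    - [-43,-9,0,0,-0.1]
    - [-43,-9,0,0,-0.1]
    - [-43,-9,0,0,-0.1]

```text
t: 38.15
tool_pos: [635.4, -188.7, 174.0]
orientation: [[-0.571, 0.821, -0.004], [0.821, 0.571, 0.002], [0.003, -0.002, -1.0]]
force: [0.2, -0.9, 0.2]
finger_gap: 38.5
grip_force: 0.0
```

>>> send_rows:
  motion:
    - [0,0,15,-0.147,-0.1]
    - [0,0,15,-0.147,-0.1]
    - [0,0,15,-0.147,-0.1]
    - [0,0,15,-0.147,-0.1]
    - [0,0,15,-0.147,-0.1]
    - [0,0,15,-0.147,-0.1]
    - [0,0,15,-0.147,-0.1]
    - [0,0,0,0,-0.1]

```text
t: 38.95
tool_pos: [632.4, -185.9, 66.3]
orientation: [[-0.998, -0.066, -0.009], [-0.066, 0.998, 0.004], [0.009, 0.004, -1.0]]
force: [-1.7, 0.2, 0.1]
finger_gap: 38.4
grip_force: 0.0
```

>>> send_rows:
  motion:
    - [0,0,0,0,-0.1]
    - [0,0,0,0,-0.1]
    - [0,0,0,0,-0.1]
    - [0,0,0,0,-0.1]

```text
t: 39.35
tool_pos: [636.9, -187.7, 72.6]
orientation: [[-0.998, -0.065, 0.002], [-0.065, 0.998, -0.001], [-0.002, -0.001, -1.0]]
force: [-0.6, 0.3, 1.1]
finger_gap: 38.2
grip_force: 0.0
```

```bash
python3 g.py 637.4 -187 12 wrist 120
```

```text
39.35 pos [ 636.9 -187.7   72.6] yaw -176.2 gap 38.2 grip 0 j6 -116
to go [-0.5  0.7 60.6]
(array([ 688.6, -113.8]), array([12.5, 30.2]), 68.0, array([437., 359.]))
(array([ 617. , -263.9]), array([26.8, 27.4]), -1.9, array([168., 222.]))
(array([ 556.6, -180.8]), array([27.1, 27.5]), 45.7, array([340., 109.]))
```

```bash
python3 - <<'E'
from h import *
c=cam("wrist");p=project(c,[[637.4,-187,22]])[0];print(p)
h=cv2.cvtColor(c["color"],cv2.COLOR_RGB2HSV);m=((h[:,:,2]>60)&(h[:,:,1]<60)).astype(np.uint8)
for x in cv2.findContours(m,0,1)[0]:
    if 500<cv2.contourArea(x)<12000:
        r=cv2.minAreaRect(x)
        if abs(r[0][0]-p[0])<80 and abs(r[0][1]-p[1])<80: w=cv2.minAreaRect(onplane(c,x.reshape(-1,2),22)[:,:2].astype(np.float32));print(np.round(r[0]),w)
E
```

```text
[315.50705526 269.42456723]
[316. 266.] ((635.7295532226562, -186.82164001464844), (29.95426368713379, 19.11836814880371), 3.010847568511963)
```

>>> send_rows:
  motion:
    - [0,0.5,15,0,-0.1]
    - [0,0,15,0,-0.1]
    - [0,0,14,0,-0.1]
    - [0,0,10,0,-0.1]
    - [0,0,6,0,-0.1]
    - [0,0,0,0,-0.1]
    - [0,0,0,0,-1]
    - [0,0,0,0,-1]

```text
t: 40.25
tool_pos: [637.1, -187.3, 12.7]
orientation: [[-0.998, -0.066, 0.002], [-0.066, 0.998, -0.001], [-0.002, -0.001, -1.0]]
force: [-0.1, 0.3, 0.1]
finger_gap: 18.8
grip_force: 51.3
```

>>> send_rows:
  motion:
    - [0,0,0,0,-1]
    - [0,0,0,0,-1]
    - [0,0,0,0,-1]
    - [0,0,-10,0,-1]
    - [0,0,-25,0,-1]
    - [0,0,-35,0,-1]
    - [0,0,-40,0,-1]
    - [0,0,-15,0,-1]

```text
t: 41.05
tool_pos: [639.2, -188.1, 142.6]
orientation: [[-0.998, -0.066, 0.008], [-0.066, 0.998, -0.003], [-0.008, -0.004, -1.0]]
force: [0.5, -0.1, 0.4]
finger_gap: 18.4
grip_force: 51.4
```

>>> send_rows:
  motion:
    - [0,0,0,0,-1]
    - [0,0,0,0,-1]
    - [0,0,0,0,-1]

```text
t: 41.35
tool_pos: [634.2, -186.1, 133.5]
orientation: [[-0.998, -0.066, -0.005], [-0.066, 0.998, 0.002], [0.005, 0.002, -1.0]]
force: [0.3, 0.4, -0.7]
finger_gap: 18.6
grip_force: 51.4
```

```bash
python3 g.py 502 131.5 106;  python3 - <<'E'
from h import *
c=cam("wrist");g=cv2.cvtColor(c["color"],cv2.COLOR_RGB2GRAY);print(g[270:374:3,315].tolist())
E
```

```text
41.35 pos [ 634.2 -186.1  133.5] yaw -176.2 gap 18.6 grip 51 j6 -116
to go [110.8 325.6  28.8]
[78, 53, 67, 102, 60, 58, 44, 65, 65, 69, 116, 128, 100, 99, 99, 102, 81, 92, 93, 92, 93, 93, 94, 92, 93, 92, 100, 101, 99, 100, 93, 121, 115, 120, 123]
```

>>> send_rows:
  motion:
    - [14,38,0,0,-1]
    - [14,41,0,0,-1]
    - [14,41,0,0,-1]
    - [14,41,0,0,-1]
    - [14,41,0,0,-1]
    - [14,41,0,0,-1]
    - [14,41,0,0,-1]
    - [14,41,0,0,-1]

```text
t: 42.2
tool_pos: [500.7, 131.2, 134.7]
orientation: [[-0.998, -0.066, -0.003], [-0.066, 0.998, -0.0], [0.003, -0.0, -1.0]]
force: [0.8, 0.4, -0.4]
finger_gap: 18.2
grip_force: 51.4
```

>>> send_rows:
  motion:
    - [0,0,0,0,-1]
    - [0,0,0,0,-1]
    - [0,0,0,0,-1]
    - [0,0,0,0,-1]
    - [0,0,0,0,-1]
    - [0,0,0,0,-1]

```text
t: 42.8
tool_pos: [503.3, 129.1, 136.6]
orientation: [[-0.998, -0.065, -0.0], [-0.065, 0.998, -0.0], [0.0, -0.0, -1.0]]
force: [-0.1, 0.9, 0.4]
finger_gap: 18.4
grip_force: 51.4
```

```bash
python3 g.py 502 131.5 106
```

```text
42.8 pos [503.3 129.1 136.6] yaw -176.3 gap 18.4 grip 51 j6 -87
to go [ 1.2  2.5 30.6]
```

>>> send_rows:
  motion:
    - [2,2.5,10,0,-1]
    - [0,0,10,0,-1]
    - [0,0,7,0,-1]
    - [0,0,3,0,-1]
    - [0,0,0,0,-1]
    - [0,0,0,0,-0.3]
    - [0,0,0,0,-0.3]
    - [0,0,0,0,-0.3]

```text
t: 43.6
tool_pos: [501.3, 132.4, 107.1]
orientation: [[-0.998, -0.066, 0.001], [-0.066, 0.998, 0.0], [-0.001, 0.0, -1.0]]
force: [0.0, 0.6, -0.0]
finger_gap: 30.2
grip_force: 0.0
```

>>> send_rows:
  motion:
    - [0,0,0,0,-0.1]
    - [0,0,-20,0,-0.1]
    - [0,0,-20,0,-0.1]
    - [0,0,-30,0,-0.1]
    - [0,0,-20,0,-0.1]
    - [0,0,0,0,-0.1]
    - [0,0,0,0,-0.1]
    - [0,0,0,0,-0.1]

```text
t: 44.4
tool_pos: [499.6, 132.2, 194.9]
orientation: [[-0.998, -0.066, -0.003], [-0.066, 0.998, -0.0], [0.003, -0.0, -1.0]]
force: [0.2, 0.4, -0.7]
finger_gap: 38.4
grip_force: 0.0
```

```bash
python3 - <<'E'
from h import *
s=observe();print(s["t"],np.round(s["tool_pos"],1))
c=cam("wrist");t=cam("scene");o=cam("top")
R=lambda im,w,h:cv2.resize(im[:,:,::-1],(w,h),interpolation=cv2.INTER_CUBIC)
p=project(c,[[502,131.5,60]])[0].astype(int)
a=R(c["color"][p[1]-90:p[1]+90,p[0]-100:p[0]+100],400,360);b=R(t["color"][180:430,140:540],400,240)
d=R(o["color"],400,300);e=R(t["color"][200:280,260:370],400,300)
cv2.imwrite("pics/fin.png",np.hstack([np.vstack([a,b]),np.vstack([d,e])]))
E
```

```text
44.4 [499.6 132.2 194.9]
```

View pics/fin.png

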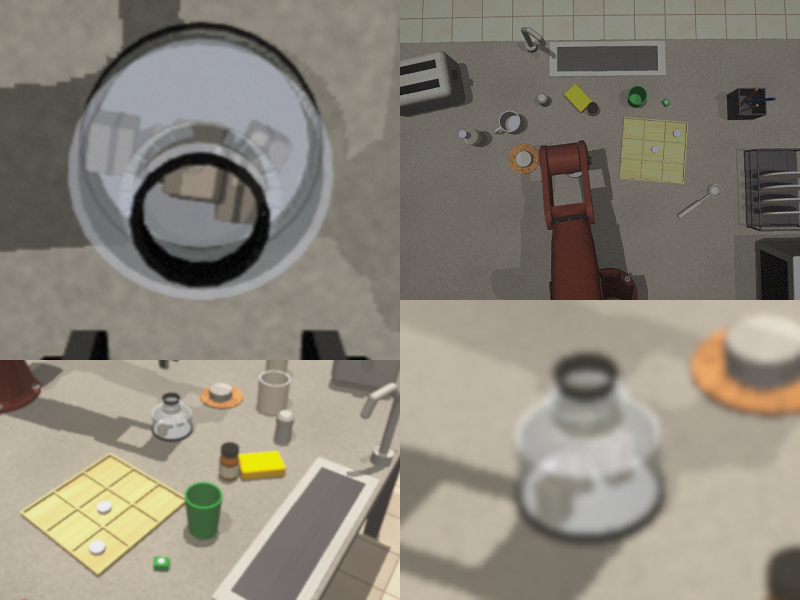

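The final views show the tablets inside the jar (upper left inset, around (110,145), (200,182), (235,200) and (268,145)) and only the two discs left in the tray. The lid lies flat on the coaster and the bystanders are in place.

```bash
python3 -c "
from bench import finish_job;print(finish_job())"
```

```text
the job is handed in; nothing more can be done
None
```

The job is handed in: the lid lies flat on the coaster, all five box tablets present went into the open jar, and the two discs are still in the tray with nothing else moved; no verdict came back at hand-in.

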